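Draw a stoneware lid out of the deep lid rack with the rubber-footed picker

ROBOT

A 6-joint arm with a two-finger parallel gripper is mounted at the origin on the work surface. World frame = base frame: x ahead of the robot, y to its left, z up, the work surface at z = 0. Lengths are in m, angles in rad, forces in N, time in s.
With the tool pointing down it reaches from about 0.275 to 0.725 m from the base axis. Payload 5.6 kg.
Tool frame: the origin (TCP) lies midway between the tips of the shut fingers; the grasp point (between the pads) lies 19 mm behind it; y points along the fingers, x is the direction in which the jaws open and shut, and the axes are right-handed (so a half turn about y gives the same grasp; the last joint's range is limited). The gripper opens to 85 mm and grips with 20 to 120 N. Pads are 22 mm wide; open, the fingers measure 114 mm over their backs; the gripper's body (76 mm by 85 mm) begins 54 mm behind the grasp point. The pads swing forward as they close: fully open they stand 13 mm farther back than shut.
Start: joints at [-0.856, 0.255, 0.108, 0, -1.424, -0.285], TCP at [0.229, -0.5, 0.231] pointing down, gripper open.
Joint ranges: [-2.95, 2.95], [-1.21, 1.97], [-1.09, 1.5], [-2.87, 1.71], [-2.94, -0.07], [-3.05, 3.05]. Speed limits (rad/s): [2.57, 2.57, 3.14, 3.14, 3.14, 3.14].

INTERFACE

Orientations are given as a rotation vector (axis times angle).
In Python, from station import r gives the robot as it stands.
- The arm moves only by the shell command python3 -m creep 'ROWS' [FORCE]. ROWS is JSON, a list of rows, each a list of 3 entries, a list of its own where there are three numbers: the opening, from -1 (shut) to 1 (fully open), then the shift along the tool's x, y, z in cm, then the turn about the tool's y in degrees. A call has 1 to 10 rows; each row shifts and turns the commanded pose from where the row before left it, along the tool's axes as they then stand; what a row does not reach is not made up. A row lasts 1/10 s, in which the tool goes at most 50 mm and 8.59 degrees, less where a joint would pass 70% of its speed; a pose out of reach is approached as far as the arm can. A call with a gripper value outside its range is refused whole. The fingers move at their own pace and stop on an object; FORCE is the grip in N (left out, the last holds). Time passes only in rows, so rows that do not move let the fingers close. It gives the time, the measured TCP pose, the force and the opening at its end, in the units of the state.
- r.read_state(): the state, without advancing time (a new reading comes with each control period).
- r.read_camera(name): name is "side" or "top"; returns the picture (480x640x3 uint8, red, green, blue); there is no depth.
- r.get_calibration(name): a dict with "camera_matrix" (3x3 intrinsics, pixels), "R" (3x3) and "t" (3): a world point X has camera coordinates R X + t. Camera axes: x right, y down, z forward; pixel columns grow to the right and rows downward; lengths in m; the calibration is good to about 2 mm. A picture is of the moment at which its call begins. get_calibration takes no time and is no camera call.
- r.close_job(): hands the job in, once; it reports no verdict.
Trained networks look in the newest picture that a camera, given by its name, has taken for a name from the list of things; names that differ only in an ending like _2 or _b are one class to them, and where a whole thing is asked for, a point or a joint stands for the part that bears it (a point fixed in the world has none). Each returns a list of dicts, best first, with "conf" (0 to 1); they miss things now and then, are a little off and sometimes report something else, mostly with a low value. They report only what shows in the picture. A call takes as long as a camera call. They do not tell look-alikes from the thing itself.
- r.find_in(camera, name): "location" ([x, y, z] in m, in the coordinates of the camera as it stood for that picture, good to about 4 mm: the middle of the surface that is visible of it).
- r.trace(camera, name): "pixels" (480x640 bool, what is visible of it).
- r.place_of(camera, name): "location" ([x, y, z] in m, in the coordinates of the camera as it stood for that picture, good to about 4 mm: a listed point, or the origin of a listed thing).
The state is a dict: "time_s": time; "q": joint angles; "joint_velocities": joint speeds; "effort": joint torques, N m; "ee_pos": TCP position; "eef_rot": TCP orientation; "wrist_force": force on the tool from outside, world axes, zero at the start; "wrist_torque": the same for the moment, N m; "gripper_width": opening from 0.0 (shut) to 1.0 (fully open).
Only numpy, scipy, OpenCV 4.12 (cv2) and the standard library are available. Lean on these libraries where they do the work, as an engineer would, in place of code of your own. Each camera call takes 0.05 s, during which the arm holds its last target.

TASK

The flat oblong stoneware lid has slid to the back of a narrow bay in the lid rack. Take the rubber-footed picker from its stand, press its foot lightly on the lid (it is thin and cracks if leaned on: keep well under 12 N) and draw the lid out along the bay, over the low tie strip at the mouth, until all of it lies flat on the open shelf in front of the rack; then hang the picker back in its stand. Move the lid with the picker only and leave everything else where it is.

Things in the scene. Friction and masses are not known exactly. Their poses are not given: they have to be found in the camera images.
- lid: stoneware lid to fetch: a plain glazed slab 80 x 56 mm, 10 mm thick, 0.11 to 0.18 kg, no knob. Origin at the centre of its underside, x along its length, z up. It lies flat on the shelf at the back of one of the rack's three bays (which one varies), its length along the bay, 2 to 10 mm from the back panel, so the foot cannot go behind it. Slides on shelf, rack and strip at friction 0.2 to 0.35
- lidrack: wooden lid rack, fixed, no bottom board. Three bays 66 mm wide, 160 mm long between 12 mm panels 140 mm high, open at the top and the mouth. Origin on the shelf at its middle: x from the mouths (-80 mm, robot side) to the closed back (+80); bay centres y = -78, 0, +78 mm. A steel tie strip crosses the bay floors from x = -79 to -33 mm, 3 mm high with 20 mm bevels: the lid rides up over it
- picker: picker, 206 mm tall, 0.12 kg, hanging upright in the stand. From the bottom: rubber foot 22 mm across, 18 mm high; steel shaft 10 mm across; collar 26 mm across from 140 to 146 mm; wooden grip, 18 x 18 mm square, from 146 to 206 mm, to be taken from above across two flat sides. Origin at the centre of the foot's underside, z up the shaft, x and y square to the grip's sides
- picker_foot (a point): centre of the underside of the picker's rubber foot. Rubber grips the lid at friction 1.1 or more: a steady press of 5 to 9 N carries it along and over the strip, under about 3 N the foot slips. Foot and lid are hard (some 10 N per mm): touch down slowly, and as the lid rises and sinks on the strip keep reading the press and correct the height; the poses are too coarse for it
- picker_collar (a point): centre of the underside of the picker's collar, 140 mm above the foot; 160 mm above the shelf when it hangs in the stand
- stand: steel stand, fixed: base plate 130 x 100 x 10 mm, post at x = +52 mm, at the top a fork of two prongs pointing to -x with a 16 mm slot between them, open at the -x end. Origin on the shelf under the hanging picker. Fork top 160 mm high; each prong ends at x = -26 mm in a 4 mm high lip: lift the picker 10 mm, then move it out to -x. Nothing on it is higher than 164 mm
- stand_slot (a point): point on the fork's top face, in the middle of the slot, where the centre of the collar's underside rests (160 mm above the shelf)
- trivet: round cork trivet, 56 mm across, 10 mm thick, lying flat in another bay; origin at the centre of its underside. Stays where it is
- tin: small square steel tin, 52 x 52 x 24 mm, in the remaining bay; origin at the centre of its underside. Stays where it is
- cereal: grey plastic cereal container with a clip-on lid, 198 x 93 x 242 mm; origin at the centre of its underside. Stays where it is
- shaker: glass salt shaker with a steel cap, 42 mm across, 81 mm high, standing; origin at the centre of its underside. Stays where it is
- dipper: wooden honey dipper lying down, 175 mm long, 32 mm high; origin under the inner end of its head. Stays where it is
- scoop: stainless steel scoop, bowl 58 mm across and 38 mm high, handle 100 mm to its -x side; origin at the centre of the bowl's underside. Stays where it is
There are look-alikes about, which are no part of the job. What is shaped like the lid but red is not meant. Of the things like the stand, leave any that is yellow; of the rest the smaller one is meant.

How it is judged:
By the outcome, as a careful person would: the job done as asked, in the order asked, and still so for the second after the job is handed in, with the robot touching nothing.
It also fails if it takes over 72 s, if anything falls off the work surface, if the arm or the gripper's body presses on something with over 40 N, if the wrist force passes 120 N, or if a joint passes its speed limit or range.

## Working session

There is one attempt and no reset: what is moved stays moved. The work goes in short steps, Python scripts to look and compute and a shell command to move; the robot and the scene stay as the last step left them, time stands still between calls to the robot, and variables do not carry over. Pictures are saved under pics/ and viewed, and the job is handed in when it is done.

```bash
ls; mkdir -p pics; python3 - <<'E'
from station import r
import cv2
s=r.read_state(); print(s)
for c in("side","top"):
    cv2.imwrite(f"pics/{c}0.png",r.read_camera(c)[:,:,::-1])
    k=r.get_calibration(c); print(c,k)
    for n in["lid","lidrack","picker","picker_collar","picker_foot","stand","stand_slot","trivet","tin"]:
        for d in r.place_of(c,n)[:4]:
            print(n,round(d["conf"],2),(k["R"].T@(d["location"]-k["t"])).round(3))
E
```

```text
pics
{'time_s': 0.0, 'q': array([-8.56383789e-01,  2.55758780e-01,  1.06984701e-01, -4.84442487e-04,
       -1.42390708e+00, -2.84615832e-01]), 'joint_velocities': array([ 0.00147633, -0.00015062, -0.00062429, -0.00012301,  0.00072361,
        0.00091322]), 'effort': array([-1.82757631e-04, -3.86630237e+01,  2.37937135e+01,  5.36513954e+00,
       -5.99651918e-03, -6.02019895e-05]), 'ee_pos': array([ 0.22902747, -0.49948848,  0.23038026]), 'eef_rot': array([-0.97254049, -1.51875646,  1.51696874]), 'wrist_force': array([ 0.57716224, -0.16214822, -0.46543415]), 'wrist_torque': array([ 0.00281446,  0.01534992, -0.0111348 ]), 'gripper_width': 1.002365523449542}
side {'camera_matrix': array([[527.31497973,   0.        , 315.12401768],
       [  0.        , 527.31497973, 244.33243106],
       [  0.        ,   0.        ,   1.        ]]), 'R': array([[-0.94428389, -0.32903459, -0.00801115],
       [-0.19250306,  0.57187277, -0.79743596],
       [ 0.26696537, -0.75146375, -0.60335041]]), 't': array([0.54963918, 0.20488803, 1.32707561])}
lid 0.54 [ 0.334 -0.23  -0.001]
lid 0.51 [ 0.792 -0.261
[... 684 characters left out ...]
4145, -0.09225397],
       [ 0.09192046, -0.02435429, -0.99546848]]), 't': array([-0.00384617,  0.56164146,  1.38871868])}
lid 0.87 [ 0.335 -0.231 -0.003]
lid 0.82 [ 0.61  -0.153 -0.001]
lid 0.78 [ 0.796 -0.257  0.001]
lid 0.58 [0.482 0.262 0.02 ]
lidrack 0.67 [0.479 0.262 0.159]
lidrack 0.59 [ 0.59  -0.074  0.   ]
picker_collar 0.56 [0.484 0.256 0.158]
picker_foot 0.44 [0.482 0.259 0.02 ]
stand 0.94 [ 0.683  0.414 -0.   ]
stand 0.92 [ 0.48   0.259 -0.001]
stand 0.91 [0.409 0.454 0.002]
stand_slot 0.98 [0.48  0.26  0.157]
stand_slot 0.68 [0.41  0.456 0.161]
stand_slot 0.64 [0.68  0.412 0.234]
trivet 0.75 [0.481 0.26  0.16 ]
trivet 0.6 [ 0.632 -0.002 -0.001]
trivet 0.51 [ 0.48   0.259 -0.001]
```

View pics/side0.png

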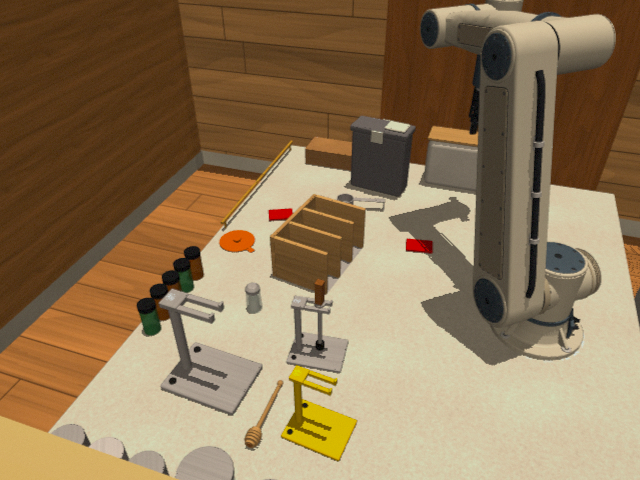

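View pics/top0.png

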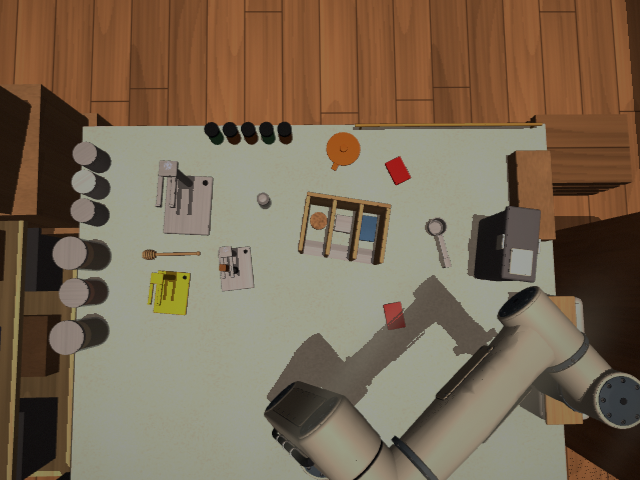

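The side view shows the picker at (320,310) in the small grey stand. The yellow stand is at (320,415) and the big stand at (205,340). The top view shows the rack at (345,228) with trivet, tin and a blue slab in its bays, and red slabs outside it. I'll zoom in for measurements.

```bash
cat > h.py <<'E'
from station import r
import cv2, numpy as np
from scipy.spatial.transform import Rotation as R
def ray(c,uv,z):
    k=r.get_calibration(c); d=k["R"].T@np.linalg.inv(k["camera_matrix"])@np.array([uv[0],uv[1],1.])
    o=-k["R"].T@k["t"]; return o+d*(z-o[2])/d[2]
def proj(c,X):
    k=r.get_calibration(c); p=k["camera_matrix"]@(k["R"]@np.array(X)+k["t"]); return p[:2]/p[2]
def world(c,l):
    k=r.get_calibration(c); return k["R"].T@(np.array(l)-k["t"])
def crop(img,x0,y0,x1,y1,s,fn):
    cv2.imwrite(fn,cv2.resize(img[y0:y1,x0:x1,::-1],None,fx=s,fy=s,interpolation=cv2.INTER_CUBIC))
E
python3 - <<'E'
from h import *
t=cv2.imread("pics/top0.png")[:,:,::-1]; crop(t,285,170,405,280,6,"pics/rack0.png"); crop(t,205,235,265,295,10,"pics/stand0.png")
s=cv2.imread("pics/side0.png")[:,:,::-1]; crop(s,250,180,400,380,3,"pics/side0z.png")
st=r.read_state(); print(R.from_rotvec(st["eef_rot"]).as_matrix().round(3))
E
```

```text
[[-0.417  0.    -0.909]
 [ 0.909 -0.    -0.417]
 [-0.    -1.     0.   ]]
```

View pics/rack0.png

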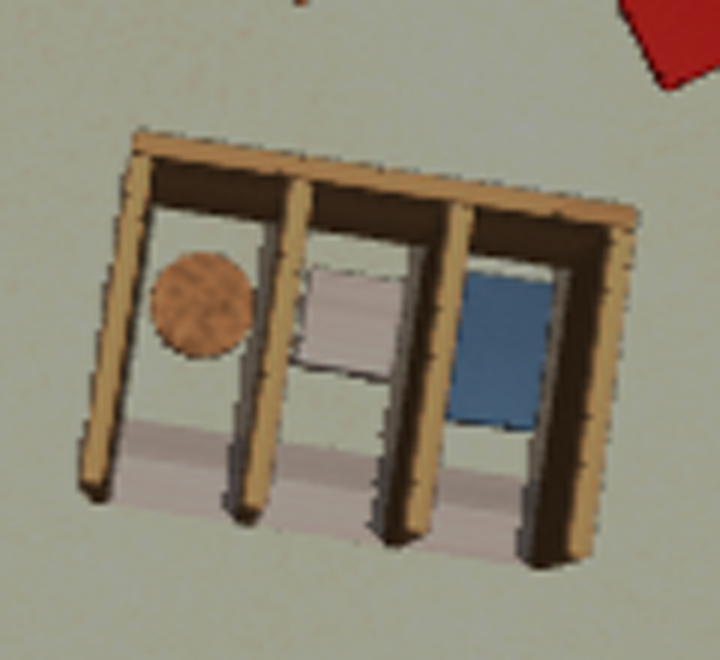

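View pics/stand0.png

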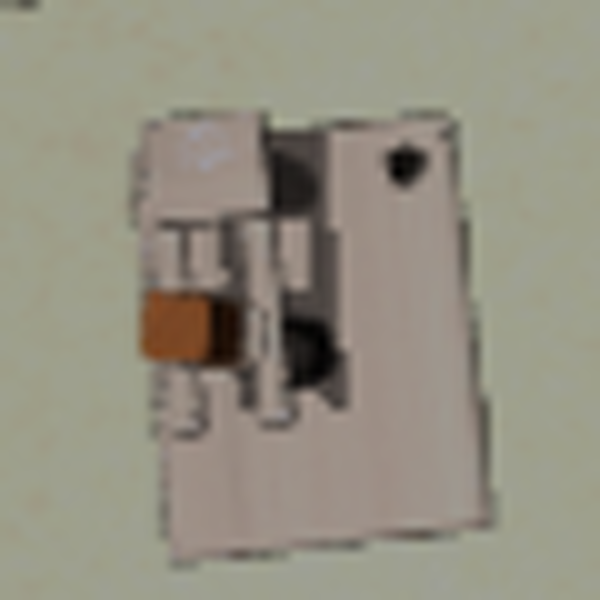

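View pics/side0z.png

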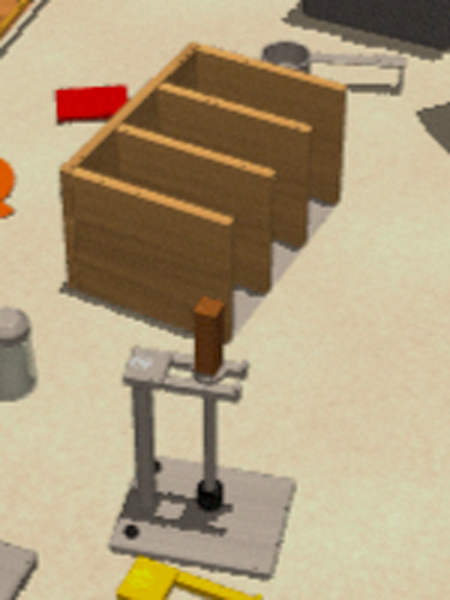

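```bash
python3 - <<'E'
from h import *
zr=lambda u,v:(285+u/6-.4,170+v/6-.4)
BL,BR,FR,FL=[ray("top",zr(*p),.14)[:2] for p in((136,133),(637,207),(588,556),(82,488))]
print("rack",BL,BR,FR,FL, "w",np.linalg.norm(BL-BR),np.linalg.norm(FL-FR),"len",np.linalg.norm(BL-FL),np.linalg.norm(BR-FR))
for a,b in((FL,BL),(FR,BR)): print(np.degrees(np.arctan2(*(b-a)[::-1])))
for a,b in((BR,BL),(FR,FL)): print(np.degrees(np.arctan2(*(b-a)[::-1]))-90)
print("center",(BL+BR+FR+FL)/4)
# lid via colour
t=cv2.imread("pics/top0.png")
m=((t[:,:,0].astype(int)-t[:,:,2])>30).astype(np.uint8); m[:, :340]=0; m[:,395:]=0; m[:190]=0;m[260:]=0
c=max(cv2.findContours(m,0,2)[0],key=cv2.contourArea)
print(cv2.minAreaRect(c), c[:,0].min(0),c[:,0].max(0))
for q in cv2.boxPoints(cv2.minAreaRect(c)): print("lidc",ray("top",q,.01))
for p in ((455,272),(553,282),(535,430),(447,418)): print("lidman",ray("top",zr(*p),.01))
zs=lambda u,v:(205+u/10-.45,235+v/10-.45)
P=[ray("top",zs(*p),.01)[:2] for p in((452,120),(490,525),(175,557))]
print("plate",P,np.linalg.norm(P[0]-P[1]),np.linalg.norm(P[1]-P[2]))
d=P[0]-P[1];print("yaw stand",np.degrees(np.arctan2(d[1],d[0])))
d=P[2]-P[1];print("yaw stand",np.degrees(np.arctan2(d[1],d[0]))-90)
print("grip top", ray("top",zs(180,327),.226))
for p in((145,293),(212,293),(212,360),(147,360)): print(ray("top",zs(*p),.226))
k=r.get_calibration("top");print("cam",-k["R"].T@k["t"])
E
```

```text
rack [0.6983337  0.03214398] [ 0.65973739 -0.20814225] [ 0.4922897  -0.17991508] [0.52788506 0.05978646] w 0.24336628454872308 0.24233006394921827 len 0.17267555696729067 0.1698101925478339
-9.211734855551937
-9.568565782276703
-9.125268264376842
-8.446619193361983
center [ 0.59456146 -0.07403172]
((367.90997314453125, 228.1300048828125), (14.566399574279785, 24.324474334716797), 8.13010311126709) [360 216] [376 241]
lidc [ 0.57220484 -0.12770085  0.01      ]
lidc [ 0.64858015 -0.1403295   0.01      ]
lidc [ 0.64147027 -0.18589657  0.01      ]
lidc [ 0.56510707 -0.17303228  0.01      ]
lidman [ 0.6490576  -0.13404248  0.01      ]
lidman [ 0.64313342 -0.18570749  0.01      ]
lidman [ 0.56488136 -0.17418428  0.01      ]
lidman [ 0.57179955 -0.1280702   0.01      ]
plate [array([0.55332928, 0.21479206]), array([0.42720031, 0.20311789]), array([0.41883039, 0.30022604])] 0.12666807709500258 0.0974681908366407
yaw stand 5.288080135631107
yaw stand 4.9262529673248
grip top [0.48104056 0.25713398 0.226     ]
[0.49013278 0.2663637  0.226     ]
[0.48988514 0.24877763 0.226     ]
[0.47223205 0.2487014  0.226     ]
[0.47247774 0.26573972 0.226     ]
cam [0.43148925 0.02270811 1.43432802]
```

```bash
python3 -m creep '[[1,[0,-5,0],7.2],[1,[0,-5,0],7.2],[1,[0,0,0],7.2],[1,[0,0,0],0]]' 60; cat >> h.py <<'E'
def go(T):
    s=r.read_state(); M=R.from_rotvec(s["eef_rot"]).as_matrix()
    print("t",round(s["time_s"],2),"tcp",s["ee_pos"].round(4),"F",s["wrist_force"].round(2),"yaw",np.degrees(np.arctan2(M[1,0],M[0,0])).round(2),"tilt",M[:,1].round(3),"g",round(s["gripper_width"],3))
    if T is not None: print("shift cm tool",(M.T@(np.array(T)-s["ee_pos"])*100).round(2))
E
python3 - <<'E'
from h import *
for n in("cereal","scoop","shaker","dipper"):
    for d in r.place_of("side",n)[:2]: print(n,round(d["conf"],2),world("side",d["location"]).round(3))
go([.482,.2575,.30])
E
```

```text
time_s: 1.4
ee_pos: [0.2296, -0.5003, 0.3327]
eef_rot: [-1.188, -1.248, 1.248]
wrist_force: [1.6, -0.2, -1.8]
gripper_width: 1.004
cereal 0.72 [ 0.534 -0.539 -0.001]
scoop 0.8 [ 0.606 -0.362  0.002]
scoop 0.62 [ 0.694  0.168 -0.001]
shaker 0.77 [0.694 0.169 0.   ]
shaker 0.5 [0.479 0.257 0.021]
dipper 0.71 [0.536 0.502 0.001]
t 1.6 tcp [ 0.229  -0.4995  0.3299] F [0.2  0.48 0.43] yaw 93.17 tilt [-0.002  0.002 -1.   ] g 1.0
shift cm tool [ 74.18   3.12 -29.44]
```

```bash
python3 -m creep '[[1,[2,0,-0.8],0],[1,[4,0,-1.6],0],[1,[4,0,-1.6],0],[1,[4,0,-1.6],0],[1,[4,0,-1.6],0],[1,[4,0,-1.6],0],[1,[4,0,-1.6],0],[1,[4,0,-1.6],0],[1,[4,0,-1.6],0],[1,[4,0,-1.6],0]]'; python3 -m creep '[[1,[4,0,-1.6],0],[1,[4,0,-1.6],0],[1,[4,0,-1.6],0],[1,[4,0,-1.6],0],[1,[4,0,-1.6],0],[1,[4,0,-1.6],0],[1,[4,0,-1.6],0],[1,[4,0,-1.6],0],[1,[3,0,-1.2],0],[1,[0,0,0],0]]'; python3 - <<'E'
from h import *
go([.482,.2575,.30])
E
```

```text
time_s: 2.6
ee_pos: [0.3606, -0.1108, 0.3307]
eef_rot: [-1.182, -1.249, 1.25]
wrist_force: [1.6, -0.3, 0.2]
gripper_width: 0.999
time_s: 3.6
ee_pos: [0.4824, 0.2475, 0.3279]
eef_rot: [-1.18, -1.246, 1.256]
wrist_force: [0.2, -0.6, -0.4]
gripper_width: 1.002
t 3.6 tcp [0.4824 0.2475 0.3279] F [ 0.17 -0.57 -0.36] yaw 93.29 tilt [-0.005 -0.003 -1.   ] g 1.002
shift cm tool [ 1.01  2.79 -0.03]
```

```bash
python3 -m creep '[[1,[1,0,0],0],[1,[0,3,0],0],[1,[0,3,0],0],[1,[0,2,0],0],[1,[0,0,0],0],[1,[0,0,0],0]]'; python3 - <<'E'
from h import *
s=r.read_camera("side"); crop(s,220,200,420,360,4,"pics/a1.png")
t=r.read_camera("top"); crop(t,180,200,320,310,5,"pics/a2.png")
go([.482,.2575,.174])
E
```

```text
time_s: 4.2
ee_pos: [0.4819, 0.254, 0.2523]
eef_rot: [-1.185, -1.249, 1.248]
wrist_force: [0.2, 0.7, 0.4]
gripper_width: 0.999
t 4.3 tcp [0.4824 0.2545 0.2531] F [0.47 0.1  0.71] yaw 93.03 tilt [ 0.003  0.002 -1.   ] g 1.001
shift cm tool [0.29 7.92 0.04]
```

View pics/a1.png

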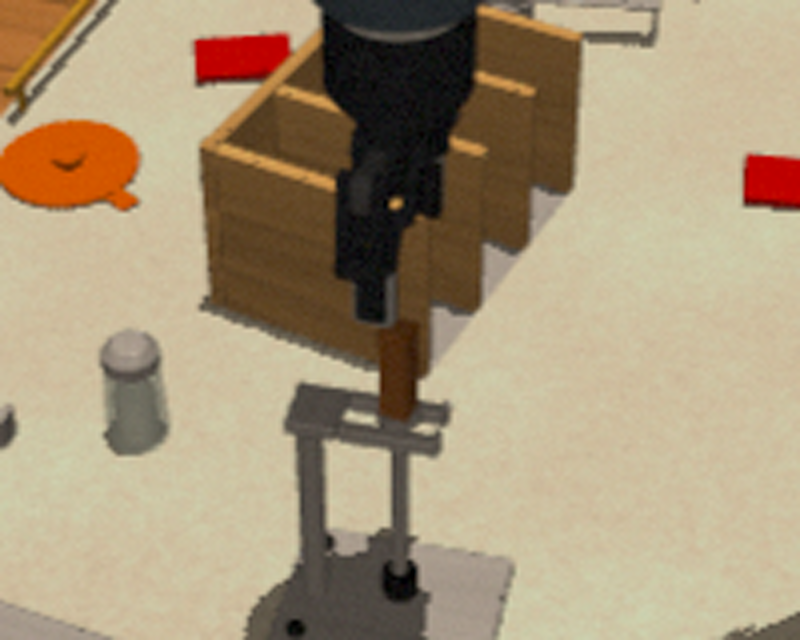

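The near finger (375,305) is in line with the grip (398,350) once its y offset is allowed for. Descending and gripping.

```bash
python3 -m creep '[[1,[0.2,3,0],0],[1,[0,3,0],0],[1,[0,1.8,0],0],[1,[0,0,0],0]]'; python3 -m creep '[[-1,[0,0,0],0],[-1,[0,0,0],0],[-1,[0,0,0],0],[-1,[0,0,0],0],[-1,[0,0,0],0],[-1,[0,0,0],0],[-1,[0,0,0],0],[-1,[0,0,0],0]]' 80; python3 - <<'E'
from h import *
s=r.read_camera("side"); crop(s,220,200,420,360,4,"pics/b1.png")
go([.482,.2575,.174])
E
```

```text
time_s: 4.7
ee_pos: [0.4808, 0.2559, 0.1719]
eef_rot: [-1.183, -1.245, 1.25]
wrist_force: [-0.8, -0.9, 0.0]
gripper_width: 0.999
time_s: 5.5
ee_pos: [0.482, 0.2567, 0.174]
eef_rot: [-1.184, -1.249, 1.247]
wrist_force: [-1.8, 0.6, 6.2]
gripper_width: 0.198
t 5.55 tcp [0.4819 0.2567 0.174 ] F [-0.81  0.59  5.81] yaw 93.04 tilt [ 0.001  0.001 -1.   ] g 0.201
shift cm tool [ 0.08  0.   -0.01]
```

View pics/b1.png

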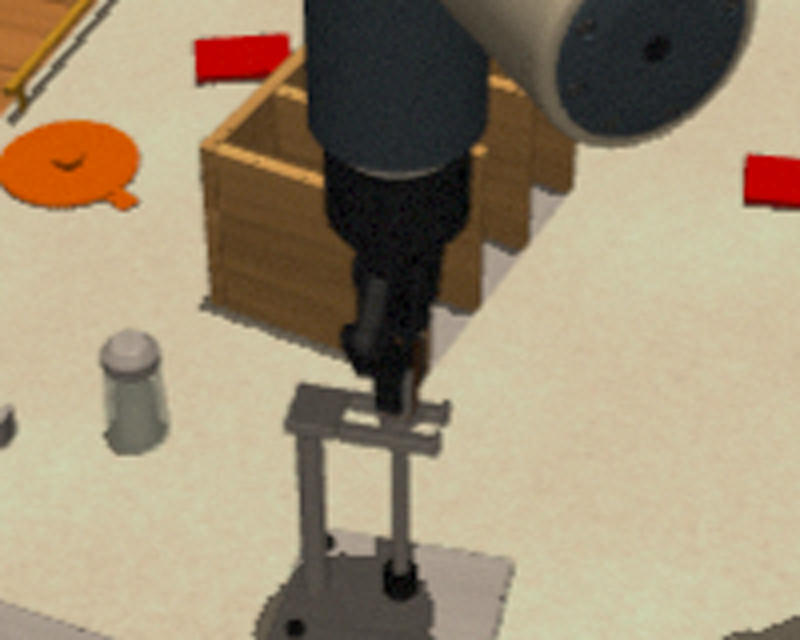

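```bash
python3 -m creep '[[-1,[0,-0.6,0],0],[-1,[0,-0.6,0],0],[-1,[0,0,0],0]]' 80;  python3 - <<'E'
from h import *
s=r.read_camera("side"); crop(s,220,200,420,360,4,"pics/c1.png")
go(None)
E
```

```text
time_s: 5.85
ee_pos: [0.4819, 0.2565, 0.186]
eef_rot: [-1.184, -1.249, 1.247]
wrist_force: [1.1, 0.1, 0.2]
gripper_width: 0.203
t 5.9 tcp [0.4817 0.2565 0.1854] F [ 0.62 -0.79 -2.01] yaw 93.02 tilt [ 0.  0. -1.] g 0.201
```

View pics/c1.png

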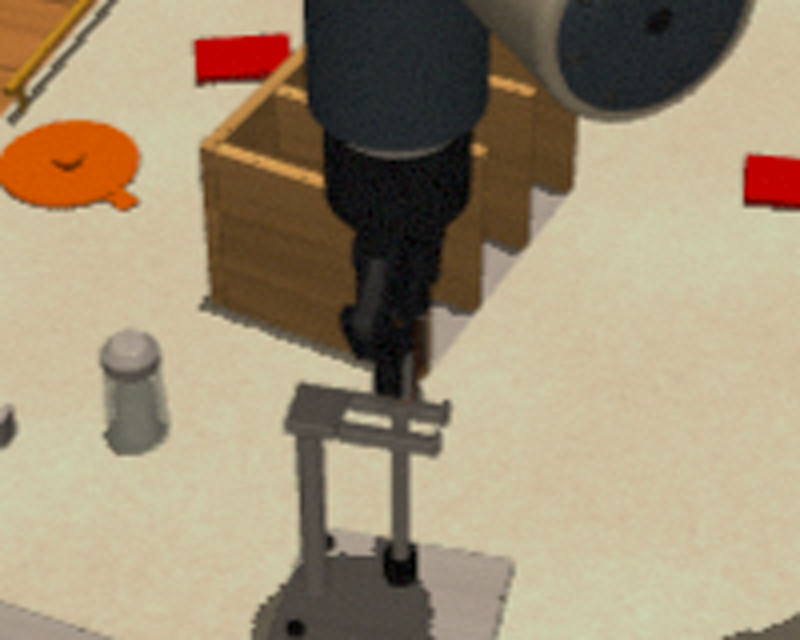

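The collar is off the fork and the foot rose from about (400,580) to (400,565). Moving out.

```bash
python3 -m creep '[[-1,[-0.05,0,1.5],0],[-1,[-0.07,0,2],0],[-1,[-0.07,0,2],0],[-1,[-0.07,0,2],0],[-1,[-0.05,-1,1.5],0],[-1,[0,-4,0],0],[-1,[0,-4.5,0],0],[-1,[0,-4.5,0],0],[-1,[0,0,0],6],[-1,[0,0,0],6.2]]';  python3 - <<'E'
from h import *
s=r.read_camera("side"); crop(s,220,140,420,300,4,"pics/d1.png")
k=r.get_calibration("side")
for n in("picker_foot","picker_collar"):
    for d in r.place_of("side",n)[:2]: print(n,round(d["conf"],2),world("side",d["location"]).round(4))
t=r.read_camera("top")
for n in("picker_foot","picker_collar","lid","lidrack"):
    for d in r.place_of("top",n)[:4]: print("top",n,round(d["conf"],2),world("top",d["location"]).round(4))
go([.61,-.1553,.320])
E
```

```text
time_s: 6.9
ee_pos: [0.3921, 0.249, 0.3264]
eef_rot: [-1.282, -1.089, 1.085]
wrist_force: [-0.7, -0.5, -1.8]
gripper_width: 0.199
picker_foot 0.92 [0.395  0.2515 0.1736]
picker_collar 0.69 [0.3901 0.25   0.311 ]
picker_collar 0.31 [0.3915 0.2488 0.1722]
top picker_foot 0.48 [0.3873 0.2513 0.1691]
top picker_collar 0.55 [0.3951 0.2457 0.3089]
top lid 0.94 [ 0.334  -0.2311 -0.0032]
top lid 0.84 [ 0.6116 -0.1545 -0.0016]
top lid 0.55 [ 7.940e-01 -2.544e-01 -4.000e-04]
top lid 0.29 [ 0.614  -0.3676  0.001 ]
t 7.3 tcp [0.3919 0.2485 0.325 ] F [-0.07  0.07 -1.26] yaw 80.9 tilt [-0. -0. -1.] g 0.198
shift cm tool [-36.42   0.51 -27.93]
```

View pics/d1.png

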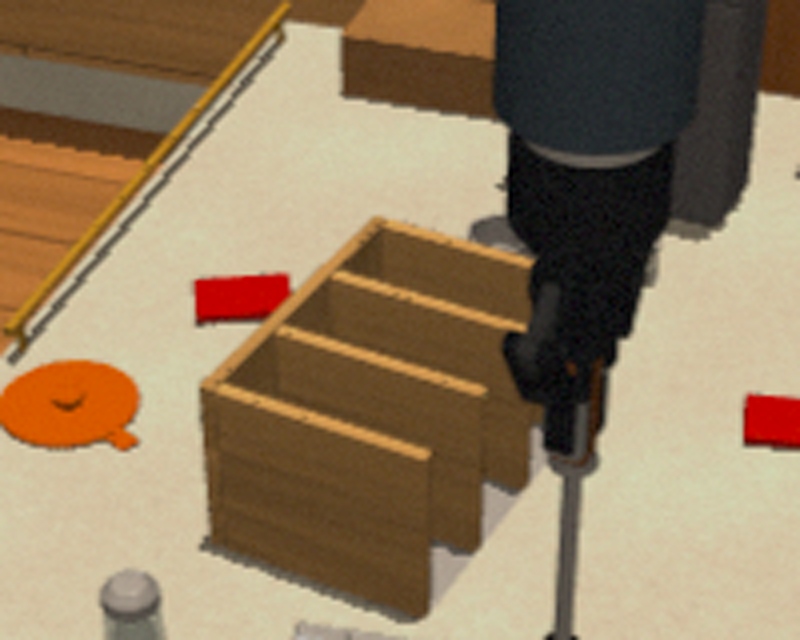

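```bash
python3 -m creep '[[-1,[-2,0,-1.5],0],[-1,[-3,0,-2.3],0],[-1,[-3,0,-2.3],0],[-1,[-3,0,-2.3],0],[-1,[-3,0,-2.3],0],[-1,[-3,0,-2.3],0],[-1,[-3,0,-2.3],0],[-1,[-3,0,-2.3],0],[-1,[-3,0,-2.3],0],[-1,[-3,0,-2.3],0]]'; python3 -m creep '[[-1,[-3,0,-2.3],0],[-1,[-3,0,-2.3],0],[-1,[-1.4,0,-1],0],[-1,[0,0,0],0],[-1,[0,0,0],0]]';  python3 - <<'E'
from h import *
go([.608,-.1552,.320])
t=r.read_camera("top");crop(t,285,170,405,280,6,"pics/e1.png")
for n in("picker_foot","picker_collar","lid"):
    for d in r.place_of("top",n)[:3]: print("top",n,round(d["conf"],2),world("top",d["location"]).round(4))
s=r.read_camera("side"); crop(s,200,100,400,260,4,"pics/e2.png")
for n in("picker_foot","picker_collar"):
    for d in r.place_of("side",n)[:2]: print(n,round(d["conf"],2),world("side",d["location"]).round(4))
go([.608,-.1552,.320])
E
```

```text
time_s: 8.3
ee_pos: [0.5654, -0.0747, 0.3251]
eef_rot: [-1.28, -1.091, 1.091]
wrist_force: [0.9, 0.9, -0.3]
gripper_width: 0.199
time_s: 8.8
ee_pos: [0.6083, -0.1552, 0.3247]
eef_rot: [-1.28, -1.09, 1.091]
wrist_force: [1.0, 1.1, -0.8]
gripper_width: 0.201
t 8.8 tcp [ 0.6083 -0.1552  0.3247] F [ 1.02  1.11 -0.81] yaw 80.82 tilt [-0.001  0.    -1.   ] g 0.201
shift cm tool [-0.01  0.47  0.03]
top picker_foot 0.65 [ 0.6055 -0.1556  0.1697]
top picker_foot 0.22 [ 0.6064 -0.1567  0.3099]
top picker_collar 0.5 [ 0.6077 -0.157   0.3093]
top lid 0.81 [ 0.6106 -0.151  -0.0021]
picker_foot 0.65 [ 0.6065 -0.1515  0.1733]
picker_collar 0.56 [ 0.6079 -0.1521  0.3094]
t 9.15 tcp [ 0.6082 -0.1545  0.3257] F [ 0.31 -0.53 -0.6 ] yaw 80.89 tilt [ 0.001  0.    -1.   ] g 0.201
shift cm tool [-0.08  0.57  0.01]
```

View pics/e2.png

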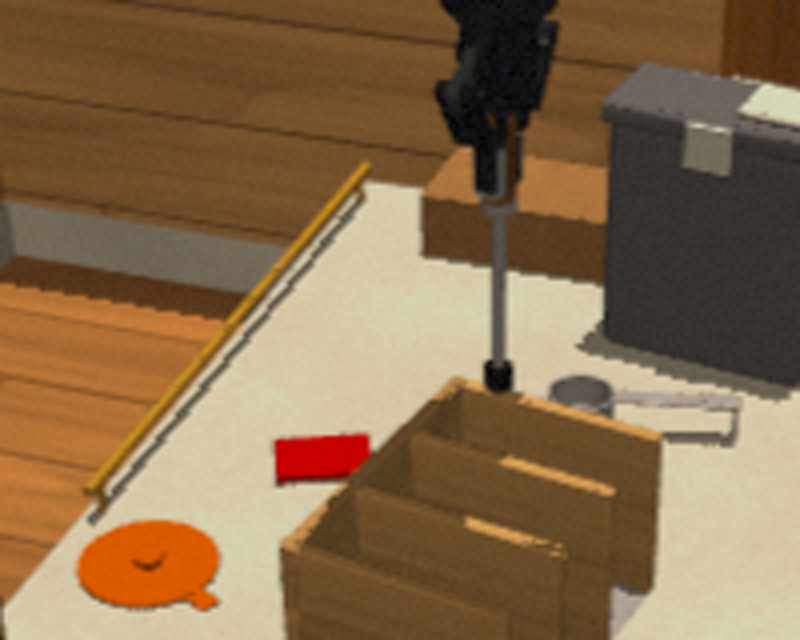

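View pics/e1.png

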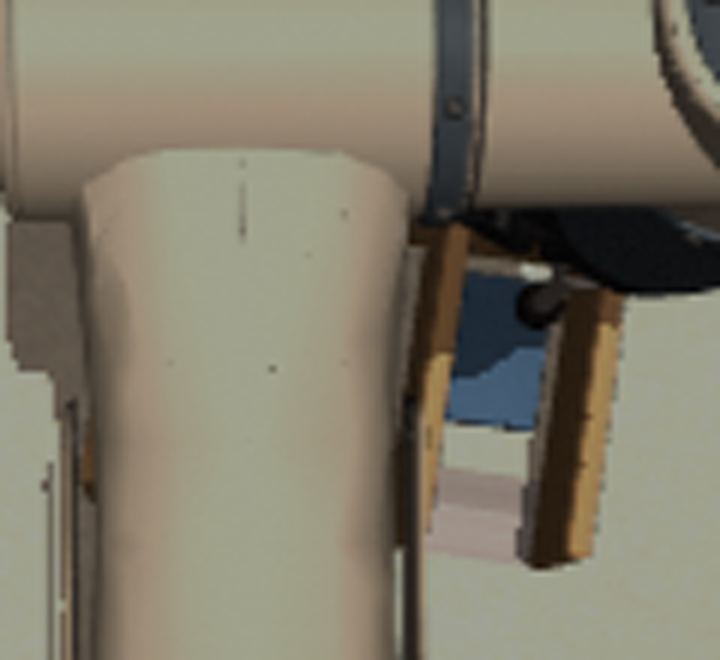

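The foot at (540,305) in the enlarged top view sits near the bay's middle at panel-top height, since the interior spans about 462 to 603 px. The picker hangs straight, so I'll descend.

```bash
python3 -m creep '[[-1,[-0.05,2,0],0],[-1,[0,4,0],0],[-1,[0,4,0],0],[-1,[0,3,0],0],[-1,[0,1.4,0],0],[-1,[0,0,0],0],[-1,[0,0,0],0]]';  python3 - <<'E'
from h import *
F=[]
for i in range(5):
    t=r.read_camera("top"); F.append(r.read_state()["wrist_force"])
print(np.mean(F,0),np.std(F,0)); crop(t,285,170,405,280,6,"pics/f1.png")
go([.608,-.1552,.164])
E
```

```text
time_s: 9.85
ee_pos: [0.6086, -0.1556, 0.1823]
eef_rot: [-1.282, -1.091, 1.091]
wrist_force: [0.2, 0.5, -0.5]
gripper_width: 0.203
[ 0.15757658  0.0734705  -0.73177114] [0.28801243 0.23104897 0.33990423]
t 10.1 tcp [ 0.6088 -0.1556  0.1825] F [-0.36 -0.34 -0.95] yaw 80.83 tilt [ 0.002 -0.    -1.   ] g 0.198
shift cm tool [0.03 1.85 0.09]
```

View pics/f1.png

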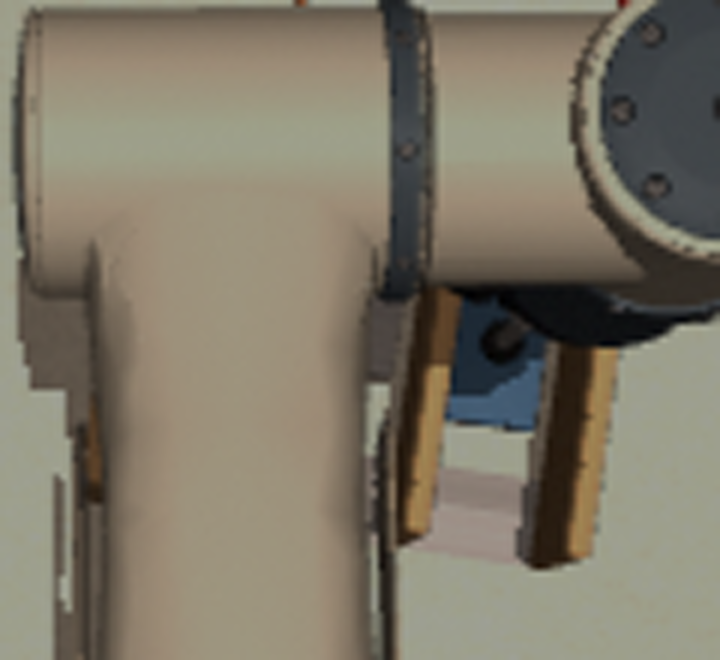

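```bash
python3 -m creep '[[-1,[0,0.8,0],0],[-1,[0,0.2,0],0],[-1,[0,0.1,0],0],[-1,[0,0,0],0]]'; python3 -m creep '[[-1,[0,0.05,0],0],[-1,[0,0.05,0],0],[-1,[0,0,0],0]]';python3 -m creep '[[-1,[0,0.05,0],0],[-1,[0,0.05,0],0],[-1,[0,0,0],0]]'
```

```text
time_s: 10.5
ee_pos: [0.6081, -0.1556, 0.1699]
eef_rot: [-1.28, -1.09, 1.091]
wrist_force: [0.3, -0.0, -2.1]
gripper_width: 0.2
time_s: 10.8
ee_pos: [0.6083, -0.1556, 0.1693]
eef_rot: [-1.281, -1.091, 1.09]
wrist_force: [0.6, -0.2, -1.3]
gripper_width: 0.202
time_s: 11.1
ee_pos: [0.6082, -0.1556, 0.1682]
eef_rot: [-1.281, -1.09, 1.09]
wrist_force: [0.2, 0.1, -2.3]
gripper_width: 0.201
```

```bash
python3 -m creep '[[-1,[0,0.05,0],0],[-1,[0,0.05,0],0],[-1,[0,0,0],0]]'; python3 -m creep '[[-1,[0,0.05,0],0],[-1,[0,0,0],0]]';python3 -m creep '[[-1,[0,0.05,0],0],[-1,[0,0,0],0]]'
```

```text
time_s: 11.4
ee_pos: [0.6082, -0.1556, 0.1672]
eef_rot: [-1.281, -1.09, 1.09]
wrist_force: [0.5, 0.2, -1.1]
gripper_width: 0.201
time_s: 11.6
ee_pos: [0.6082, -0.1556, 0.1667]
eef_rot: [-1.281, -1.09, 1.09]
wrist_force: [-0.7, 0.8, -1.5]
gripper_width: 0.196
time_s: 11.8
ee_pos: [0.6082, -0.1556, 0.1662]
eef_rot: [-1.281, -1.09, 1.09]
wrist_force: [-0.1, -0.1, -1.4]
gripper_width: 0.195
```

```bash
python3 -m creep '[[-1,[0,0.05,0],0],[-1,[0,0,0],0]]'
```

```text
time_s: 12.0
ee_pos: [0.6082, -0.1556, 0.1657]
eef_rot: [-1.281, -1.09, 1.091]
wrist_force: [0.4, 1.0, -1.9]
gripper_width: 0.202
```

```bash
python3 -m creep '[[-1,[0,0.05,0],0],[-1,[0,0,0],0]]'
```

```text
time_s: 12.2
ee_pos: [0.6082, -0.1556, 0.1652]
eef_rot: [-1.281, -1.09, 1.09]
wrist_force: [-0.4, -0.5, -1.0]
gripper_width: 0.196
```

```bash
python3 -m creep '[[-1,[0,0.05,0],0],[-1,[0,0,0],0]]'
```

```text
time_s: 12.4
ee_pos: [0.6082, -0.1556, 0.1647]
eef_rot: [-1.281, -1.09, 1.091]
wrist_force: [0.2, 0.0, -0.7]
gripper_width: 0.198
```

```bash
python3 -m creep '[[-1,[0,0.04,0],0],[-1,[0,0,0],0]]'
```

```text
time_s: 12.6
ee_pos: [0.6082, -0.1556, 0.1643]
eef_rot: [-1.281, -1.09, 1.09]
wrist_force: [0.9, 0.1, -1.3]
gripper_width: 0.199
```

```bash
python3 -m creep '[[-1,[0,0.04,0],0],[-1,[0,0,0],0]]'
```

```text
time_s: 12.8
ee_pos: [0.6083, -0.1556, 0.1641]
eef_rot: [-1.281, -1.091, 1.09]
wrist_force: [-0.4, -0.6, -1.3]
gripper_width: 0.201
```

```bash
python3 -m creep '[[-1,[0,0.04,0],0],[-1,[0,0,0],0]]'
```

```text
time_s: 13.0
ee_pos: [0.6084, -0.1556, 0.1641]
eef_rot: [-1.281, -1.091, 1.09]
wrist_force: [-0.4, 0.5, 1.5]
gripper_width: 0.201
```

```bash
python3 -m creep '[[-1,[0,0.03,0],0],[-1,[0,0,0],0]]'
```

```text
time_s: 13.2
ee_pos: [0.6085, -0.1557, 0.1641]
eef_rot: [-1.282, -1.091, 1.09]
wrist_force: [-0.8, 0.4, 4.2]
gripper_width: 0.2
```

```bash
python3 -m creep '[[-1,[0,0.01,0],0],[-1,[0,0,0],0]]'
```

```text
time_s: 13.4
ee_pos: [0.6085, -0.1557, 0.1641]
eef_rot: [-1.282, -1.091, 1.09]
wrist_force: [-0.9, 0.8, 6.5]
gripper_width: 0.194
```

```bash
python3 -m creep '[[-1,[0,0,0.1],0],[-1,[0,0,0.2],0],[-1,[0,0,0.2],0]]'
```

```text
time_s: 13.7
ee_pos: [0.6045, -0.1551, 0.1641]
eef_rot: [-1.284, -1.093, 1.089]
wrist_force: [2.9, -0.5, 4.6]
gripper_width: 0.201
```

```bash
python3 - <<'E'
from h import *
F=[]
for i in range(3):
    t=r.read_camera("top"); F.append(r.read_state()["wrist_force"])
print(np.mean(F,0),np.std(F,0)); crop(t,285,170,405,280,6,"pics/g1.png")
go(None)
E
```

```text
[ 2.1104961  -0.82380952  5.80934986] [0.5149544  0.20512706 0.27325266]
t 13.85 tcp [ 0.604  -0.155   0.1641] F [ 2.41 -0.54  5.61] yaw 80.84 tilt [ 0.002 -0.001 -1.   ] g 0.2
```

View pics/g1.png

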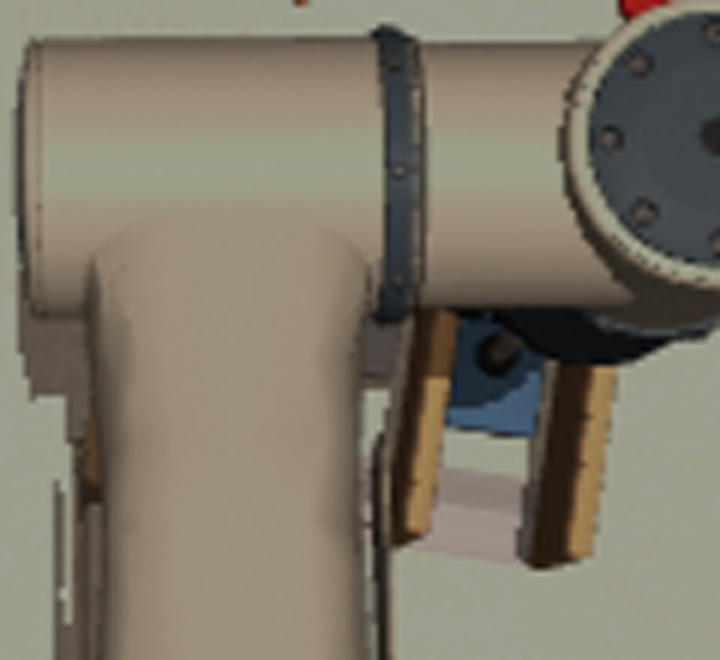

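```bash
python3 -m creep '[[-1,[0,-0.01,0.2],0],[-1,[0,0,0.3],0],[-1,[0,0,0.3],0]]'
```

```text
time_s: 14.15
ee_pos: [0.5963, -0.1538, 0.1641]
eef_rot: [-1.283, -1.092, 1.089]
wrist_force: [4.4, -0.1, 4.6]
gripper_width: 0.2
```

```bash
python3 -m creep '[[-1,[0,0,0.3],0],[-1,[0,0,0.3],0],[-1,[0,0,0.1],0]]'
```

```text
time_s: 14.45
ee_pos: [0.589, -0.1526, 0.1641]
eef_rot: [-1.283, -1.092, 1.09]
wrist_force: [2.1, -0.8, 5.6]
gripper_width: 0.196
```

```bash
python3 -m creep '[[-1,[0,0,0.15],0],[-1,[0,0,0.1],0]]'
```

```text
time_s: 14.65
ee_pos: [0.5868, -0.1522, 0.1641]
eef_rot: [-1.283, -1.092, 1.09]
wrist_force: [3.5, -0.6, 5.8]
gripper_width: 0.201
```

```bash
python3 -m creep '[[-1,[0,-0.005,0.1],0],[-1,[0,-0.005,0.1],0]]'
```

```text
time_s: 14.85
ee_pos: [0.5848, -0.1519, 0.1641]
eef_rot: [-1.283, -1.092, 1.09]
wrist_force: [2.9, -0.3, 5.0]
gripper_width: 0.198
```

```bash
python3 -m creep '[[-1,[0,0,0.1],0],[-1,[0,0,0.1],0]]'
```

```text
time_s: 15.05
ee_pos: [0.5828, -0.1516, 0.164]
eef_rot: [-1.283, -1.092, 1.09]
wrist_force: [3.1, -0.5, 5.5]
gripper_width: 0.201
```

```bash
python3 -m creep '[[-1,[0,0,0.1],0],[-1,[0,0,0.1],0]]'
```

```text
time_s: 15.25
ee_pos: [0.5811, -0.1513, 0.1641]
eef_rot: [-1.283, -1.092, 1.089]
wrist_force: [2.8, -0.7, 5.2]
gripper_width: 0.2
```

```bash
python3 -m creep '[[-1,[0,-0.002,0.1],0],[-1,[0,-0.003,0.1],0]]'
```

```text
time_s: 15.45
ee_pos: [0.5793, -0.151, 0.1643]
eef_rot: [-1.283, -1.093, 1.089]
wrist_force: [3.9, -0.3, 5.2]
gripper_width: 0.2
```

```bash
python3 -m creep '[[-1,[0,-0.005,0.1],0],[-1,[0,-0.005,0.1],0]]'
```

```text
time_s: 15.65
ee_pos: [0.5774, -0.1507, 0.1645]
eef_rot: [-1.283, -1.093, 1.089]
wrist_force: [4.1, -0.3, 5.1]
gripper_width: 0.201
```

```bash
python3 -m creep '[[-1,[0,-0.005,0.1],0],[-1,[0,-0.005,0.1],0]]'
```

```text
time_s: 15.85
ee_pos: [0.5755, -0.1504, 0.1646]
eef_rot: [-1.284, -1.093, 1.089]
wrist_force: [3.7, -1.1, 5.9]
gripper_width: 0.198
```

```bash
python3 -m creep '[[-1,[0,-0.012,0.1],0],[-1,[0,-0.01,0.1],0]]'
```

```text
time_s: 16.05
ee_pos: [0.5735, -0.15, 0.1648]
eef_rot: [-1.284, -1.093, 1.089]
wrist_force: [3.8, 0.0, 6.3]
gripper_width: 0.196
```

```bash
python3 -m creep '[[-1,[0,-0.009,0.1],0],[-1,[0,-0.009,0.1],0]]'
```

```text
time_s: 16.25
ee_pos: [0.5715, -0.1497, 0.165]
eef_rot: [-1.284, -1.093, 1.089]
wrist_force: [3.6, -1.0, 5.3]
gripper_width: 0.199
```

```bash
python3 -m creep '[[-1,[0,-0.009,0.1],0],[-1,[0,-0.009,0.1],0]]'
```

```text
time_s: 16.45
ee_pos: [0.5695, -0.1494, 0.1652]
eef_rot: [-1.284, -1.093, 1.089]
wrist_force: [3.4, -0.5, 6.3]
gripper_width: 0.197
```

```bash
python3 -m creep '[[-1,[0,-0.009,0.1],0],[-1,[0,-0.009,0.1],0]]'
```

```text
time_s: 16.65
ee_pos: [0.5676, -0.1491, 0.1654]
eef_rot: [-1.284, -1.093, 1.089]
wrist_force: [3.4, 0.3, 5.5]
gripper_width: 0.206
```

```bash
python3 -m creep '[[-1,[0,-0.01,0.1],0],[-1,[0,-0.01,0.1],0]]'
```

```text
time_s: 16.85
ee_pos: [0.5656, -0.1487, 0.1656]
eef_rot: [-1.284, -1.093, 1.089]
wrist_force: [5.0, -1.4, 6.0]
gripper_width: 0.2
```

```bash
python3 -m creep '[[-1,[0,-0.01,0.1],0],[-1,[0,-0.01,0.1],0]]'
```

```text
time_s: 17.05
ee_pos: [0.5636, -0.1484, 0.1658]
eef_rot: [-1.284, -1.093, 1.089]
wrist_force: [4.0, -0.6, 5.7]
gripper_width: 0.198
```

```bash
python3 -m creep '[[-1,[0,-0.008,0.1],0],[-1,[0,-0.005,0.1],0]]'
```

```text
time_s: 17.25
ee_pos: [0.5614, -0.1481, 0.1659]
eef_rot: [-1.283, -1.093, 1.089]
wrist_force: [4.3, -0.1, 6.2]
gripper_width: 0.199
```

```bash
python3 -m creep '[[-1,[0,-0.003,0.1],0],[-1,[0,-0.003,0.1],0]]'
```

```text
time_s: 17.45
ee_pos: [0.5594, -0.1478, 0.1659]
eef_rot: [-1.283, -1.092, 1.089]
wrist_force: [3.1, -1.1, 5.9]
gripper_width: 0.203
```

```bash
python3 -m creep '[[-1,[0,-0.01,0.1],0],[-1,[0,-0.003,0.1],0],[-1,[0,-0.003,0.1],0]]'
```

```text
time_s: 17.75
ee_pos: [0.5564, -0.1473, 0.166]
eef_rot: [-1.283, -1.092, 1.09]
wrist_force: [3.2, -0.4, 6.4]
gripper_width: 0.2
```

```bash
python3 -m creep '[[-1,[0,-0.003,0.1],0],[-1,[0,-0.003,0.1],0],[-1,[0,-0.003,0.1],0]]'
```

```text
time_s: 18.05
ee_pos: [0.5534, -0.1468, 0.1661]
eef_rot: [-1.283, -1.092, 1.09]
wrist_force: [3.8, -0.3, 5.8]
gripper_width: 0.2
```

```bash
python3 -m creep '[[-1,[0,-0.003,0.1],0],[-1,[0,-0.003,0.1],0],[-1,[0,-0.003,0.1],0]]'
```

```text
time_s: 18.35
ee_pos: [0.5505, -0.1463, 0.1662]
eef_rot: [-1.283, -1.092, 1.09]
wrist_force: [2.1, -0.7, 5.9]
gripper_width: 0.201
```

```bash
python3 -m creep '[[-1,[0,-0.003,0.1],0],[-1,[0,-0.004,0.1],0],[-1,[0,-0.004,0.1],0]]'
```

```text
time_s: 18.65
ee_pos: [0.5475, -0.1459, 0.1663]
eef_rot: [-1.283, -1.092, 1.089]
wrist_force: [3.3, 0.0, 6.1]
gripper_width: 0.202
```

```bash
python3 -m creep '[[-1,[0,-0.012,0.1],0],[-1,[0,-0.004,0.1],0],[-1,[0,-0.004,0.1],0]]'
```

```text
time_s: 18.95
ee_pos: [0.5445, -0.1454, 0.1664]
eef_rot: [-1.283, -1.092, 1.09]
wrist_force: [3.4, 0.0, 5.5]
gripper_width: 0.2
```

```bash
python3 -m creep '[[-1,[0,-0.004,0.1],0],[-1,[0,-0.004,0.1],0],[-1,[0,-0.004,0.1],0]]'
```

```text
time_s: 19.25
ee_pos: [0.5416, -0.1449, 0.1665]
eef_rot: [-1.283, -1.092, 1.09]
wrist_force: [2.7, -1.1, 5.6]
gripper_width: 0.199
```

```bash
python3 - <<'E'
from h import *
t=r.read_camera("top"); crop(t,285,170,405,280,6,"pics/i1.png")
go(None)
E
```

```text
t 19.3 tcp [ 0.5414 -0.1448  0.1665] F [ 2.25 -0.21  5.37] yaw 80.84 tilt [ 0.002 -0.001 -1.   ] g 0.2
```

View pics/i1.png

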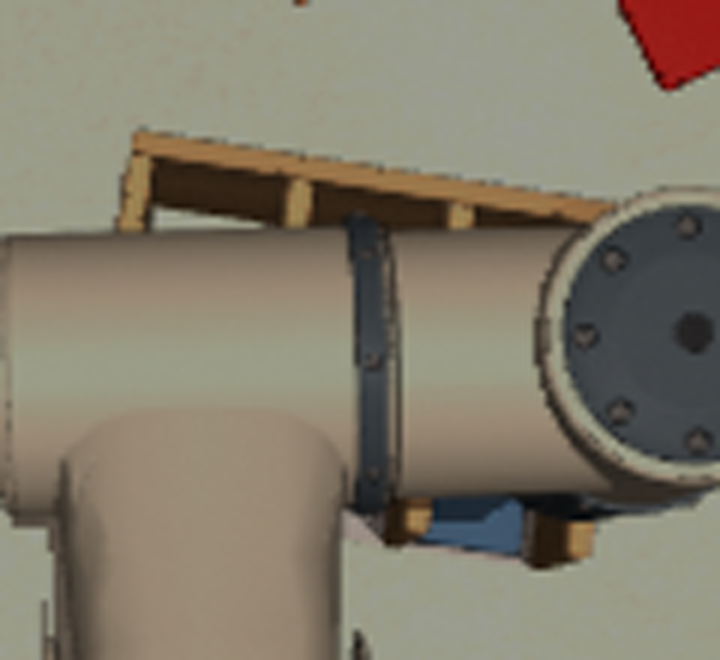

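The lid's front edge, at (480,550), has nearly reached the mouth, so it is following the foot.

```bash
python3 -m creep '[[-1,[0,-0.004,0.1],0],[-1,[0,-0.004,0.1],0],[-1,[0,-0.004,0.1],0]]'
```

```text
time_s: 19.6
ee_pos: [0.5386, -0.1444, 0.1667]
eef_rot: [-1.283, -1.092, 1.09]
wrist_force: [2.8, -0.1, 5.3]
gripper_width: 0.199
```

```bash
python3 -m creep '[[-1,[0,-0.005,0.1],0],[-1,[0,-0.005,0.1],0],[-1,[0,-0.005,0.1],0]]'
```

```text
time_s: 19.9
ee_pos: [0.5357, -0.1439, 0.1668]
eef_rot: [-1.283, -1.092, 1.089]
wrist_force: [3.1, -0.1, 5.7]
gripper_width: 0.198
```

```bash
python3 -m creep '[[-1,[0,-0.005,0.1],0],[-1,[0,-0.005,0.1],0]]'
```

```text
time_s: 20.1
ee_pos: [0.5337, -0.1436, 0.1669]
eef_rot: [-1.283, -1.092, 1.09]
wrist_force: [3.3, -0.9, 6.5]
gripper_width: 0.202
```

```bash
python3 -m creep '[[-1,[0,-0.005,0.1],0],[-1,[0,-0.005,0.1],0]]'
```

```text
time_s: 20.3
ee_pos: [0.5316, -0.1433, 0.167]
eef_rot: [-1.283, -1.092, 1.09]
wrist_force: [2.3, -0.7, 6.2]
gripper_width: 0.205
```

```bash
python3 -m creep '[[-1,[0,-0.014,0.1],0],[-1,[0,-0.006,0.1],0]]'
```

```text
time_s: 20.5
ee_pos: [0.5294, -0.1429, 0.167]
eef_rot: [-1.282, -1.092, 1.09]
wrist_force: [1.7, 0.1, 6.1]
gripper_width: 0.197
```

```bash
python3 -m creep '[[-1,[0,-0.006,0.1],0],[-1,[0,-0.006,0.1],0]]'
```

```text
time_s: 20.7
ee_pos: [0.5273, -0.1426, 0.167]
eef_rot: [-1.282, -1.092, 1.09]
wrist_force: [2.2, -0.2, 4.5]
gripper_width: 0.203
```

```bash
python3 -m creep '[[-1,[0,-0.005,0.1],0],[-1,[0,-0.005,0.1],0]]'
```

```text
time_s: 20.9
ee_pos: [0.5252, -0.1422, 0.167]
eef_rot: [-1.282, -1.091, 1.09]
wrist_force: [1.3, -0.4, 5.8]
gripper_width: 0.2
```

```bash
python3 -m creep '[[-1,[0,-0.004,0.1],0]]'
```

```text
time_s: 21.0
ee_pos: [0.5242, -0.142, 0.167]
eef_rot: [-1.282, -1.091, 1.09]
wrist_force: [2.6, -0.3, 4.7]
gripper_width: 0.201
```

```bash
python3 -m creep '[[-1,[0,0,0.1],0],[-1,[0,0.003,0.1],0]]'
```

```text
time_s: 21.2
ee_pos: [0.5223, -0.1417, 0.167]
eef_rot: [-1.282, -1.091, 1.09]
wrist_force: [1.8, 0.3, 5.8]
gripper_width: 0.198
```

```bash
python3 -m creep '[[-1,[0,0.005,0.1],0],[-1,[0,0.005,0.1],0]]'
```

```text
time_s: 21.4
ee_pos: [0.5204, -0.1415, 0.167]
eef_rot: [-1.282, -1.091, 1.09]
wrist_force: [3.1, -1.1, 6.3]
gripper_width: 0.198
```

```bash
python3 -m creep '[[-1,[0,0.003,0.1],0],[-1,[0,0.003,0.1],0]]'
```

```text
time_s: 21.6
ee_pos: [0.5185, -0.1411, 0.167]
eef_rot: [-1.282, -1.092, 1.09]
wrist_force: [3.0, -0.8, 4.7]
gripper_width: 0.197
```

```bash
python3 -m creep '[[-1,[0,0.005,0.1],0],[-1,[0,0.005,0.1],0]]'
```

```text
time_s: 21.8
ee_pos: [0.5166, -0.1408, 0.167]
eef_rot: [-1.282, -1.092, 1.09]
wrist_force: [2.9, 0.3, 5.9]
gripper_width: 0.2
```

```bash
python3 -m creep '[[-1,[0,0.003,0.1],0],[-1,[0,0.003,0.1],0]]'
```

```text
time_s: 22.0
ee_pos: [0.5146, -0.1405, 0.167]
eef_rot: [-1.282, -1.092, 1.09]
wrist_force: [3.5, 0.0, 6.1]
gripper_width: 0.201
```

```bash
python3 -m creep '[[-1,[0,0.003,0.1],0],[-1,[0,0.003,0.1],0]]'
```

```text
time_s: 22.2
ee_pos: [0.5126, -0.1402, 0.167]
eef_rot: [-1.282, -1.092, 1.09]
wrist_force: [2.7, 0.3, 6.0]
gripper_width: 0.199
```

```bash
python3 -m creep '[[-1,[0,0.003,0.1],0],[-1,[0,0.003,0.1],0]]'
```

```text
time_s: 22.4
ee_pos: [0.5106, -0.1399, 0.1668]
eef_rot: [-1.282, -1.092, 1.09]
wrist_force: [2.4, 0.4, 5.7]
gripper_width: 0.199
```

Now descending.

```bash
python3 -m creep '[[-1,[0,0.005,0.1],0],[-1,[0,0.005,0.1],0]]'
```

```text
time_s: 22.6
ee_pos: [0.5086, -0.1396, 0.1667]
eef_rot: [-1.282, -1.092, 1.09]
wrist_force: [2.3, -0.2, 5.9]
gripper_width: 0.198
```

```bash
python3 -m creep '[[-1,[0,0.006,0.1],0],[-1,[0,0.006,0.1],0]]'
```

```text
time_s: 22.8
ee_pos: [0.5066, -0.1392, 0.1666]
eef_rot: [-1.282, -1.092, 1.09]
wrist_force: [1.9, -1.2, 6.8]
gripper_width: 0.201
```

```bash
python3 -m creep '[[-1,[0,0.006,0.1],0],[-1,[0,0.006,0.1],0]]'
```

```text
time_s: 23.0
ee_pos: [0.5047, -0.1389, 0.1665]
eef_rot: [-1.282, -1.092, 1.09]
wrist_force: [2.1, -0.4, 6.8]
gripper_width: 0.197
```

```bash
python3 -m creep '[[-1,[0,0.005,0.1],0],[-1,[0,0.005,0.1],0]]'
```

```text
time_s: 23.2
ee_pos: [0.5027, -0.1386, 0.1664]
eef_rot: [-1.282, -1.092, 1.09]
wrist_force: [2.5, -0.4, 5.6]
gripper_width: 0.201
```

```bash
python3 -m creep '[[-1,[0,0.003,0.1],0],[-1,[0,0.004,0.1],0],[-1,[0,0.004,0.1],0]]'
```

```text
time_s: 23.5
ee_pos: [0.4997, -0.1382, 0.1663]
eef_rot: [-1.282, -1.092, 1.09]
wrist_force: [2.4, -1.1, 6.1]
gripper_width: 0.198
```

```bash
python3 -m creep '[[-1,[0,0.004,0.1],0],[-1,[0,0.004,0.1],0],[-1,[0,0.004,0.1],0]]'
```

```text
time_s: 23.8
ee_pos: [0.4968, -0.1377, 0.1661]
eef_rot: [-1.282, -1.092, 1.09]
wrist_force: [2.3, -0.2, 5.7]
gripper_width: 0.199
```

```bash
python3 -m creep '[[-1,[0,0.003,0.1],0],[-1,[0,0.003,0.1],0],[-1,[0,0.003,0.1],0]]'
```

```text
time_s: 24.1
ee_pos: [0.4938, -0.1372, 0.166]
eef_rot: [-1.282, -1.092, 1.09]
wrist_force: [2.2, -0.9, 6.0]
gripper_width: 0.201
```

```bash
python3 -m creep '[[-1,[0,0.003,0.1],0],[-1,[0,0.003,0.1],0],[-1,[0,0.003,0.1],0]]'
```

```text
time_s: 24.4
ee_pos: [0.4909, -0.1367, 0.1659]
eef_rot: [-1.282, -1.092, 1.09]
wrist_force: [3.0, -0.3, 5.8]
gripper_width: 0.193
```

```bash
python3 -m creep '[[-1,[0,0.002,0.1],0],[-1,[0,0.002,0.1],0],[-1,[0,0.002,0.1],0]]'
```

```text
time_s: 24.7
ee_pos: [0.4879, -0.1362, 0.1658]
eef_rot: [-1.282, -1.092, 1.09]
wrist_force: [2.3, -0.2, 5.1]
gripper_width: 0.199
```

```bash
python3 -m creep '[[-1,[0,0.002,0.1],0],[-1,[0,0.002,0.1],0],[-1,[0,0.002,0.1],0]]'
```

```text
time_s: 25.0
ee_pos: [0.4849, -0.1357, 0.1658]
eef_rot: [-1.282, -1.092, 1.09]
wrist_force: [3.0, -0.3, 6.0]
gripper_width: 0.203
```

```bash
python3 -m creep '[[-1,[0,0.002,0.1],0],[-1,[0,0.002,0.1],0],[-1,[0,0.003,0.1],0]]'
```

```text
time_s: 25.3
ee_pos: [0.4819, -0.1353, 0.1657]
eef_rot: [-1.282, -1.092, 1.09]
wrist_force: [1.0, -0.1, 6.5]
gripper_width: 0.203
```

```bash
python3 -m creep '[[-1,[0,0.002,0.1],0],[-1,[0,0.002,0.1],0],[-1,[0,0.003,0.1],0]]'
```

```text
time_s: 25.6
ee_pos: [0.479, -0.1348, 0.1656]
eef_rot: [-1.282, -1.092, 1.09]
wrist_force: [2.9, 0.1, 6.0]
gripper_width: 0.197
```

```bash
python3 -m creep '[[-1,[0,0.004,0.1],0],[-1,[0,0.005,0.1],0]]'
```

```text
time_s: 25.8
ee_pos: [0.4768, -0.1344, 0.1655]
eef_rot: [-1.282, -1.091, 1.09]
wrist_force: [2.1, 0.1, 5.6]
gripper_width: 0.204
```

```bash
python3 -m creep '[[-1,[0,0.006,0.1],0],[-1,[0,0.006,0.1],0]]'
```

```text
time_s: 26.0
ee_pos: [0.4747, -0.1341, 0.1653]
eef_rot: [-1.282, -1.091, 1.09]
wrist_force: [1.7, -0.9, 5.4]
gripper_width: 0.199
```

```bash
python3 -m creep '[[-1,[0,0.006,0.1],0],[-1,[0,0.006,0.1],0]]'
```

```text
time_s: 26.2
ee_pos: [0.4727, -0.1338, 0.1651]
eef_rot: [-1.281, -1.091, 1.09]
wrist_force: [1.3, -0.4, 4.7]
gripper_width: 0.199
```

```bash
python3 -m creep '[[-1,[0,0.007,0.1],0],[-1,[0,0.007,0.1],0]]'
```

```text
time_s: 26.4
ee_pos: [0.4706, -0.1335, 0.1649]
eef_rot: [-1.281, -1.091, 1.09]
wrist_force: [1.7, 0.1, 4.4]
gripper_width: 0.199
```

```bash
python3 -m creep '[[-1,[0,0.007,0.1],0],[-1,[0,0.007,0.1],0]]'
```

```text
time_s: 26.6
ee_pos: [0.4686, -0.1331, 0.1647]
eef_rot: [-1.281, -1.091, 1.09]
wrist_force: [2.5, -1.2, 4.8]
gripper_width: 0.2
```

```bash
python3 -m creep '[[-1,[0,0.01,0.1],0],[-1,[0,0.009,0.1],0]]'
```

```text
time_s: 26.8
ee_pos: [0.4667, -0.1328, 0.1645]
eef_rot: [-1.281, -1.091, 1.09]
wrist_force: [3.5, -1.1, 6.0]
gripper_width: 0.2
```

```bash
python3 -m creep '[[-1,[0,0.009,0.1],0],[-1,[0,0.009,0.1],0]]'
```

```text
time_s: 27.0
ee_pos: [0.4647, -0.1325, 0.1644]
eef_rot: [-1.281, -1.091, 1.09]
wrist_force: [1.4, -0.4, 4.9]
gripper_width: 0.202
```

```bash
python3 -m creep '[[-1,[0,0.007,0.1],0],[-1,[0,0.005,0.1],0]]'
```

```text
time_s: 27.2
ee_pos: [0.4627, -0.1322, 0.1642]
eef_rot: [-1.281, -1.091, 1.09]
wrist_force: [1.6, -0.2, 5.4]
gripper_width: 0.198
```

```bash
python3 -m creep '[[-1,[0,0.003,0.1],0],[-1,[0,0.003,0.1],0]]'
```

```text
time_s: 27.4
ee_pos: [0.4606, -0.1318, 0.164]
eef_rot: [-1.281, -1.09, 1.091]
wrist_force: [1.2, 0.7, 4.8]
gripper_width: 0.199
```

```bash
python3 -m creep '[[-1,[0,0.003,0.1],0],[-1,[0,0.003,0.1],0]]'
```

```text
time_s: 27.6
ee_pos: [0.4588, -0.1315, 0.164]
eef_rot: [-1.281, -1.091, 1.09]
wrist_force: [2.4, -0.3, 5.4]
gripper_width: 0.196
```

```bash
python3 -m creep '[[-1,[0,0,0.15],0],[-1,[0,0,0.2],0],[-1,[0,0,0.2],0]]'
```

```text
time_s: 27.9
ee_pos: [0.4534, -0.1306, 0.164]
eef_rot: [-1.281, -1.091, 1.09]
wrist_force: [2.0, -0.8, 5.4]
gripper_width: 0.199
```

```bash
python3 -m creep '[[-1,[0,0,0.2],0],[-1,[0,0,0.2],0],[-1,[0,0,0.2],0],[-1,[0,0,0.1],0],[-1,[0,0,0.1],0],[-1,[0,0,0],0]]'; python3 - <<'E'
from h import *
t=r.read_camera("top"); crop(t,285,190,405,290,6,"pics/j1.png")
s=r.read_camera("side"); crop(s,250,160,450,320,4,"pics/j2.png")
go(None)
E
```

```text
time_s: 28.5
ee_pos: [0.4453, -0.1293, 0.164]
eef_rot: [-1.281, -1.091, 1.09]
wrist_force: [2.5, 0.0, 4.9]
gripper_width: 0.201
t 28.6 tcp [ 0.4453 -0.1293  0.164 ] F [ 1.88 -0.13  5.64] yaw 80.83 tilt [ 0.  0. -1.] g 0.198
```

View pics/j1.png

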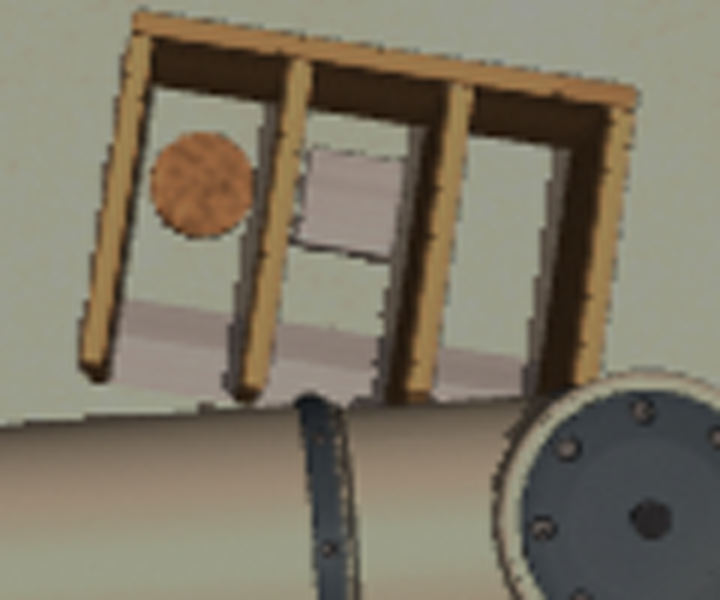

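View pics/j2.png

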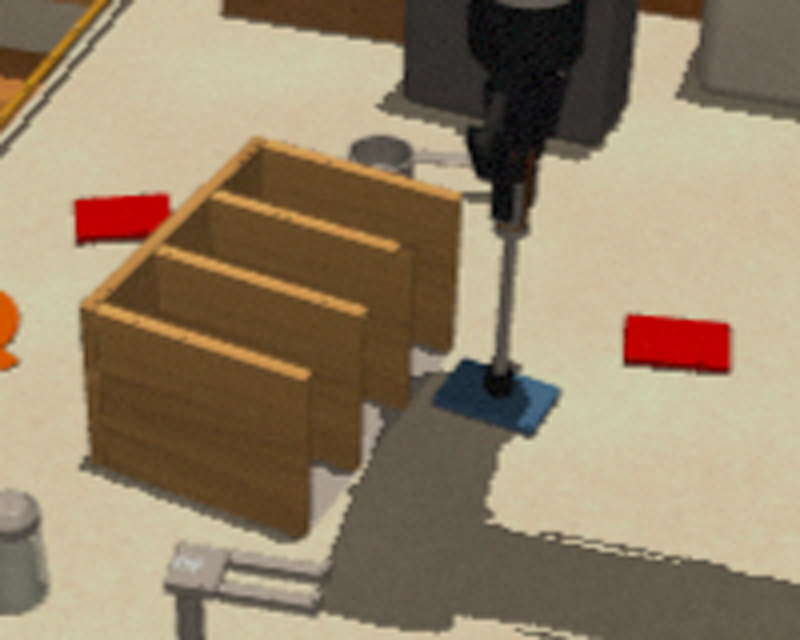

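```bash
python3 - <<'E'
from h import *
o=np.array([.5886,-.0731]);a=np.radians(-9.2);M=np.array([[np.cos(a),np.sin(a)],[-np.sin(a),np.cos(a)]])
for p in((435,398),(462,361),(560,393),(530,432)):
    X=ray("side",(250+p[0]/4-.4,160+p[1]/4-.4),.01 if p!=(435,398) else .01); print(X.round(4),(M@(X[:2]-o)).round(4))
# panel mouth edge near floor of right panel & tops
for p in((455,198),(308,375)):
    X=ray("side",(250+p[0]/4-.4,160+p[1]/4-.4),.14); print("panel",X.round(4),(M@(X[:2]-o)).round(4))
for d in r.place_of("side","lid")[:3]: X=world("side",d["location"]);print(d["conf"],X,M@(X[:2]-o))
E
```

```text
[ 0.486  -0.1058  0.01  ] [-0.096  -0.0487]
[ 0.4788 -0.1545  0.01  ] [-0.0954 -0.098 ]
[ 0.4015 -0.1404  0.01  ] [-0.1739 -0.0964]
[ 0.4118 -0.0901  0.01  ] [-0.1718 -0.045 ]
panel [ 0.4952 -0.1721  0.14  ] [-0.0764 -0.1127]
panel [0.5305 0.0557 0.14  ] [-0.0779  0.1178]
0.9 [ 0.44566567 -0.13123882 -0.0017003 ] [-0.13180035 -0.08024345]
0.69 [ 0.33124648 -0.22969714  0.00334138] [-0.22900605 -0.1957287 ]
0.5 [ 0.79230445 -0.2604386  -0.00347456] [ 0.23103596 -0.15236021]
```

The blue lid lies flat in front of the mouth, with its rear edge at local x of about -95 mm against the mouth at -80 mm. Lifting the foot off and returning.

```bash
python3 -m creep '[[-1,[0,-0.05,0],0],[-1,[0,-0.1,0],0],[-1,[0,-1,0],0],[-1,[0,-3,0],0],[-1,[0,-4,0],0],[-1,[0,-4,0],0],[-1,[0,-4,0],0],[-1,[0,0,0],-6],[-1,[0,0,0],-6.2],[-1,[0,0,0],0]]'; python3 - <<'E'
from h import *
go([.392,.2485,.325])
E
```

```text
time_s: 29.65
ee_pos: [0.4445, -0.129, 0.325]
eef_rot: [-1.181, -1.247, 1.249]
wrist_force: [0.2, 0.8, -1.7]
gripper_width: 0.203
t 29.65 tcp [ 0.4445 -0.129   0.325 ] F [ 0.22  0.83 -1.72] yaw 93.08 tilt [-0.002  0.001 -1.   ] g 0.203
shift cm tool [37.98  0.04  3.21]
```

```bash
python3 -m creep '[[-1,[2,0,0.2],0],[-1,[4,0,0.3],0],[-1,[4,0,0.3],0],[-1,[5,0,0.4],0],[-1,[5,0,0.4],0],[-1,[5,0,0.4],0],[-1,[5,0,0.4],0],[-1,[4,0,0.4],0],[-1,[2.5,0,0.2],0],[-1,[1.5,0,0.2],0]]'; python3 -m creep '[[-1,[0,0,0],0],[-1,[0,4,0],0],[-1,[0,4,0],0],[-1,[0,3.5,0],0],[-1,[0,1.5,0],0],[-1,[0,0.5,0],0],[-1,[0,0,0],0],[-1,[0,0,0],0]]'; python3 - <<'E'
from h import *
go([.4819,.2567,.186])
t=r.read_camera("top"); crop(t,180,200,320,310,5,"pics/k1.png")
s=r.read_camera("side"); crop(s,250,220,410,360,5,"pics/k2.png")
for n in("picker_foot","picker_collar","stand_slot"):
    for d in r.place_of("side",n)[:3]: print(n,round(d["conf"],2),world("side",d["location"]).round(4))
E
```

```text
time_s: 30.65
ee_pos: [0.3923, 0.2493, 0.3245]
eef_rot: [-1.184, -1.245, 1.25]
wrist_force: [0.2, 0.4, -1.7]
gripper_width: 0.2
time_s: 31.45
ee_pos: [0.3942, 0.2479, 0.1917]
eef_rot: [-1.185, -1.249, 1.246]
wrist_force: [-0.2, -0.3, -0.5]
gripper_width: 0.2
t 31.45 tcp [0.3942 0.2479 0.1917] F [-0.21 -0.29 -0.52] yaw 92.97 tilt [ 0.002  0.001 -1.   ] g 0.2
shift cm tool [ 0.43  0.59 -8.8 ]
picker_foot 0.84 [0.3924 0.25   0.0397]
picker_collar 0.52 [0.3921 0.2491 0.1759]
stand_slot 0.93 [0.4868 0.259  0.16  ]
stand_slot 0.83 [0.409  0.4583 0.1619]
stand_slot 0.65 [0.6812 0.4081 0.2303]
```

View pics/k2.png

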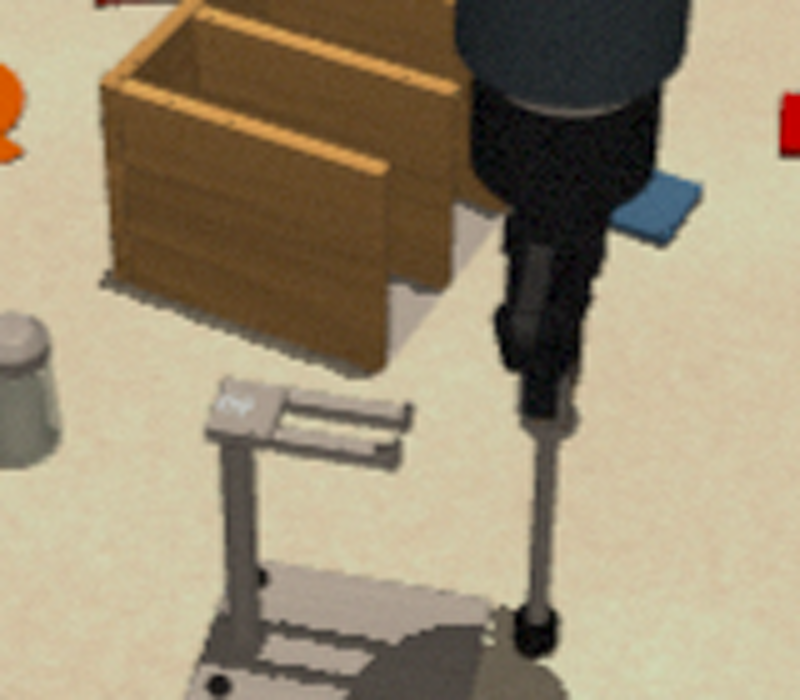

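```bash
python3 -m creep '[[-1,[0.05,0.3,-1.5],0],[-1,[0.1,0,-2],0],[-1,[0.1,0,-2],0],[-1,[0,0,0],0]]'; python3 - <<'E'
from h import *
go([.4819,.2567,.188])
s=r.read_camera("side"); crop(s,250,220,410,360,5,"pics/l2.png")
t=r.read_camera("top"); crop(t,205,235,265,295,10,"pics/l1.png")
E
```

```text
time_s: 32.1
ee_pos: [0.4505, 0.2534, 0.1866]
eef_rot: [-1.185, -1.247, 1.248]
wrist_force: [-0.9, 0.6, -2.2]
gripper_width: 0.199
t 32.1 tcp [0.4505 0.2534 0.1866] F [-0.92  0.59 -2.15] yaw 92.96 tilt [ 0.    -0.001 -1.   ] g 0.199
shift cm tool [ 0.16 -0.14 -3.15]
```

View pics/l2.png

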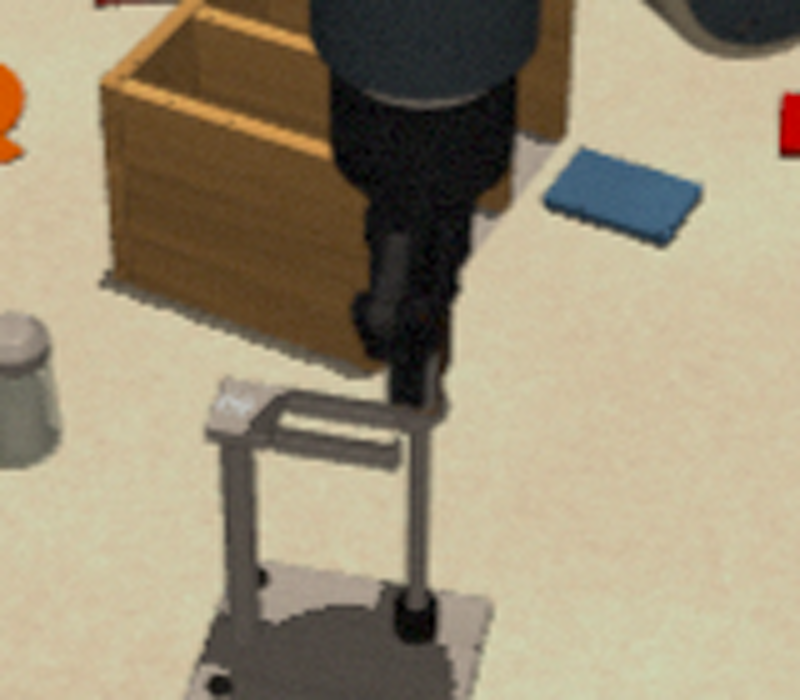

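View pics/l1.png

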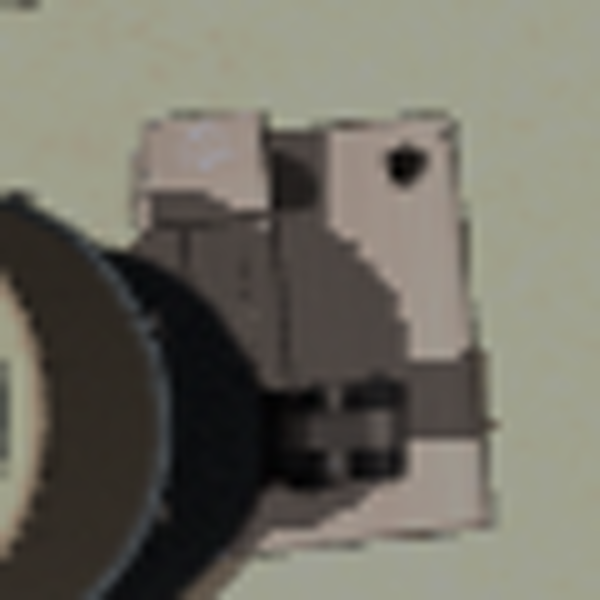

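```bash
python3 -m creep '[[-1,[0.06,0,-1.2],0],[-1,[0.06,0,-1.2],0],[-1,[0.04,0,-0.75],0],[-1,[0,0,0],0],[-1,[0,0,0],0]]'; python3 - <<'E'
from h import *
go([.4819,.2567,.175])
E
```

```text
time_s: 32.7
ee_pos: [0.4796, 0.2565, 0.1872]
eef_rot: [-1.184, -1.247, 1.248]
wrist_force: [0.3, -0.3, -1.0]
gripper_width: 0.2
t 32.7 tcp [0.4796 0.2565 0.1872] F [ 0.31 -0.34 -1.  ] yaw 93.01 tilt [-0. -0. -1.] g 0.2
shift cm tool [ 0.01  1.22 -0.23]
```

```bash
python3 -m creep '[[-1,[0,0.5,0],0],[-1,[0,0.3,0],0],[-1,[0,0.15,0],0],[-1,[0,0.1,0],0],[-1,[0,0,0],0]]'
```

```text
time_s: 33.2
ee_pos: [0.4795, 0.2565, 0.1768]
eef_rot: [-1.184, -1.248, 1.248]
wrist_force: [0.4, -0.4, -1.3]
gripper_width: 0.203
```

```bash
python3 -m creep '[[-1,[0,0,-0.23],0],[-1,[0,0.1,0],0],[-1,[0,0.1,0],0],[-1,[0,0.05,0],0],[-1,[0,0,0],0]]'
```

```text
time_s: 33.7
ee_pos: [0.4818, 0.2566, 0.1743]
eef_rot: [-1.184, -1.248, 1.248]
wrist_force: [0.6, 0.2, -1.6]
gripper_width: 0.2
```

```bash
python3 -m creep '[[-1,[0,0.03,0],0],[-1,[0,0.03,0],0],[-1,[0,0,0],0]]'
```

```text
time_s: 34.0
ee_pos: [0.4819, 0.2567, 0.1741]
eef_rot: [-1.184, -1.248, 1.248]
wrist_force: [-0.1, -0.6, 0.5]
gripper_width: 0.199
```

Seated, with the force rising at z=0.174. Opening.

```bash
python3 -m creep '[[-0.4,[0,0,0],0],[-0.2,[0,0,0],0],[0.2,[0,0,0],0],[0.6,[0,0,0],0],[1,[0,0,0],0],[1,[0,0,0],0],[1,[0,0,0],0],[1,[0,0,0],0]]'; python3 - <<'E'
from h import *
s=r.read_camera("side"); crop(s,250,220,410,360,5,"pics/m2.png")
go(None)
E
```

```text
time_s: 34.8
ee_pos: [0.4819, 0.2566, 0.1738]
eef_rot: [-1.184, -1.248, 1.248]
wrist_force: [-0.5, 0.7, -0.0]
gripper_width: 1.003
t 34.85 tcp [0.4819 0.2567 0.1738] F [-0.22  0.22 -0.7 ] yaw 93.03 tilt [-0.  0. -1.] g 1.001
```

View pics/m2.png

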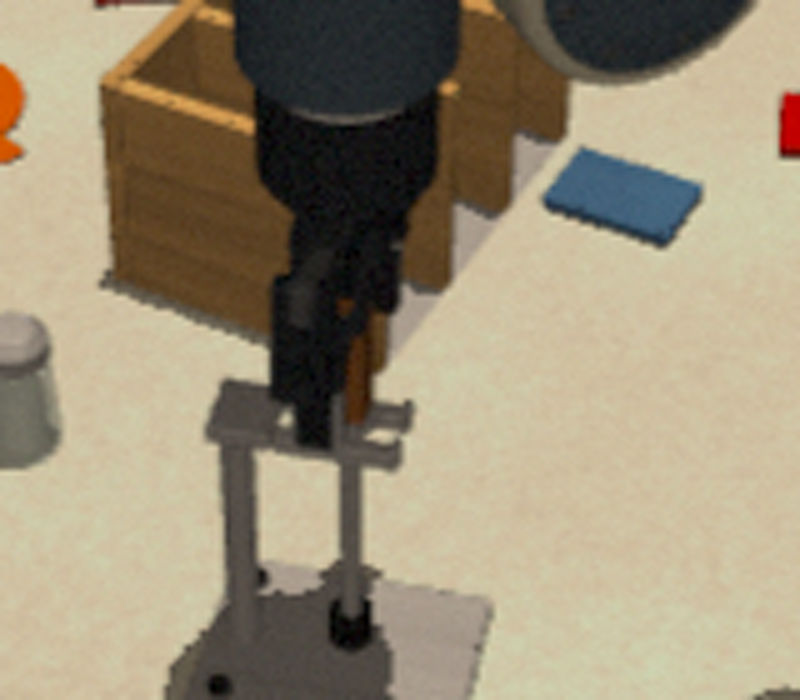

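The picker hangs in the fork, with its shaft at (350,540), and the fingers are open. Retreating upward and checking.

```bash
python3 -m creep '[[1,[0,-1.5,0],0],[1,[0,-3,0],0],[1,[0,-4,0],0],[1,[0,-4,0],0],[1,[0,-2.5,0],0],[1,[0,0,3],0],[1,[0,0,4],0],[1,[0,0,3],0],[1,[0,0,0],0],[1,[0,0,0],0]]'; python3 - <<'E'
from h import *
go(None)
s=r.read_camera("side"); cv2.imwrite("pics/n2.png",s[:,:,::-1])
for n in("picker_foot","picker_collar","lid"):
    for d in r.place_of("side",n)[:2]: print(n,round(d["conf"],2),world("side",d["location"]).round(4))
t=r.read_camera("top"); cv2.imwrite("pics/n1.png",t[:,:,::-1])
for n in("trivet","tin","lid","picker_collar"):
    for d in r.place_of("top",n)[:2]: print(n,round(d["conf"],2),world("top",d["location"]).round(4))
E
```

```text
time_s: 35.85
ee_pos: [0.3817, 0.2514, 0.3243]
eef_rot: [-1.183, -1.25, 1.248]
wrist_force: [0.2, 0.0, -0.9]
gripper_width: 0.998
t 35.85 tcp [0.3817 0.2514 0.3243] F [ 0.22  0.04 -0.92] yaw 93.09 tilt [ 0.001  0.001 -1.   ] g 0.998
picker_foot 0.84 [0.4825 0.2566 0.0213]
picker_collar 0.73 [0.4823 0.2602 0.1567]
lid 0.67 [0.4821 0.2566 0.0182]
lid 0.66 [ 0.3315 -0.23    0.001 ]
tin 0.65 [0.4813 0.2549 0.0224]
tin 0.5 [ 6.194e-01 -8.000e-02  2.000e-04]
lid 0.95 [ 0.445  -0.1271  0.0005]
lid 0.82 [ 0.793  -0.2548  0.0013]
picker_collar 0.5 [6.335e-01 1.000e-04 6.000e-04]
picker_collar 0.4 [0.4849 0.2552 0.1582]
```

View pics/n2.png

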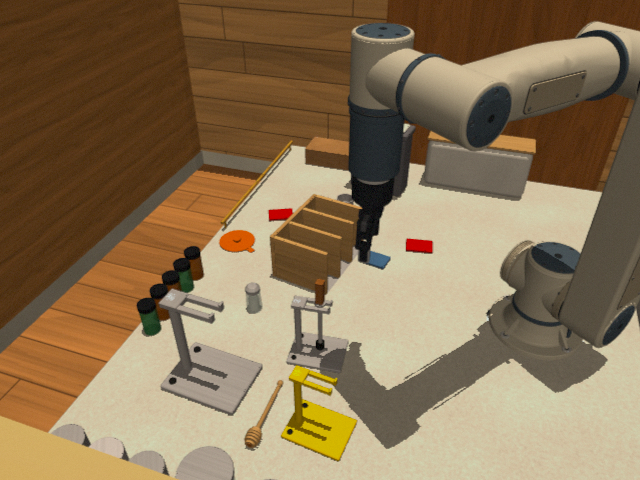

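View pics/n1.png

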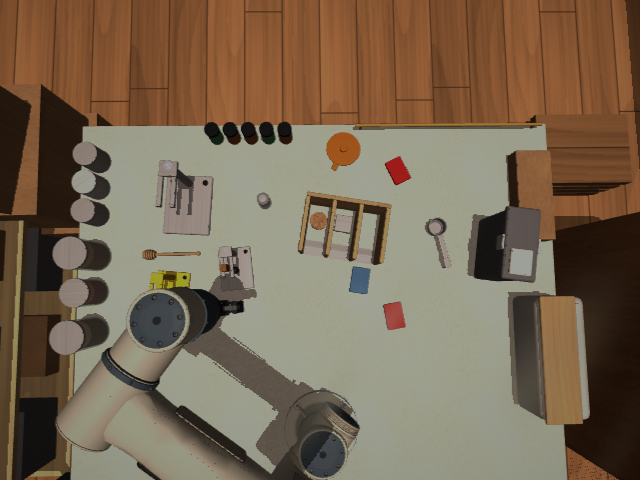

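The lid at top-view (360,280) lies clear of the rack mouth. The picker hangs in the small grey stand at side view (320,320), everything else is where it was, and the arm touches nothing. Handing in.

```bash
python3 - <<'E'
from station import r
print(r.close_job())
E
```

```text
the job is handed in; nothing more can be done
None
```

The lid is out of the rack and lies flat on the open shelf. The picker is back in its stand, and I handed the job in at about 36 s of the 72 s allowed.

- **Drawing out:** I pulled the blue lid about 165 mm along the bay and over the tie strip with the picker only. The readings between moves put the press at about 6 to 8 N. The highest was about 8 N, but the press was only read at the end of each move and the readings vary by about 0.5 N.
- **Lid position:** Its rear edge is about 15 mm in front of the rack mouth. The foot height on the lid came back to its starting value (TCP z 0.164 m), so the lid is off the strip and flat.
- **Picker:** In the last side view the foot is about 21 mm and the collar about 157 mm above the shelf, against 20 and 160 mm expected. The position matches where it hung at the start.
- **Everything else:** The trivet, tin, shaker, dipper, scoop, cereal container and look-alikes look unmoved. The gripper is open and clear of everything.
- **Failed checks:** In the last pictures the networks gave some wrong answers. In the side view, "lid" was reported at the picker's foot and at a red slab; in the top view, "tin" was reported at the picker and "picker_collar" at the trivet. I relied on the pictures and on the top view's 0.95-confidence lid reading instead.

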